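# Draw a riser leg tight with its cam lock

## Task

Two upside-down halves of a flat-pack monitor riser lie on the office desk: one is finished, the other still has an open gap between its white board and its brown leg panel. On the half with the gap, grip the orange wing of the cam lock and turn it clockwise (seen from above) all the way, until it has drawn the stud and the leg panel tight against the board, then let go. Draw the panel in with the cam rather than pushing it, and leave the finished half's cam lock as it is.

Things in the scene. Friction and masses are not known exactly. Their poses are not given: they have to be found in the camera images.
- cam (a joint): turn of the cam lock to be tightened, rad: grows clockwise seen from above; 0 = open (bar parallel to the leg panel), 1.4 = hard end stop (tight, bar pointing at the panel). Starts near 0. Stiff (0.06 Nm friction, up to about 0.15 Nm while drawing the stud), stays where left. From about 1.2 on the panel is fully drawn in.
- cam_grip (a point): middle of the orange wing bar (60 long, 12 thick, 28 high) on the axis of the cam to tighten; 14 mm below its top, 54 mm above the desk. Axes turn with the cam: z up along its axis, y along the bar, x across its thickness; at cam 0, x points away from the leg panel. Under the bar: the orange curved-slot cam on a 76 mm dark disc, up to 40 mm above the desk. Only the panel stands within 110 mm.
- panel (a joint): how far the brown leg panel of that half is drawn in, in m: 0 = 12 mm gap, 0.012 = tight on its board. Panel 60 mm high, 160 wide, 15 thick, its face 80 (tight) to 92 mm from the cam axis; the steel headed stud moves with it. Slides stiffly, stays where left. The white board (200 x 160 x 18 mm) is fixed.
- done_cam (a joint): turn of the cam lock on the finished half, same make and look, in rad: it starts at about 1.4 (tight, its bar pointing at its leg panel, no gap) and must be left there.

How it is judged:
By the outcome, as a careful person would: the job done as asked, in the order asked, and still so for the second after the job is handed in, with the robot touching nothing.
It also fails if it takes over 35 s, if anything falls off the work surface, if the arm or the gripper's body presses on something with over 40 N, if the wrist force passes 120 N, or if a joint passes its speed limit or range.

## Robot

A 7-joint arm with a two-finger parallel gripper is mounted at the origin on the work surface. World frame = base frame: x ahead of the robot, y to its left, z up, the work surface at z = 0. Lengths are in m, angles in rad, forces in N, time in s.
With the tool pointing down it reaches from about 0.425 to 0.825 m from the base axis. Payload 3.6 kg.
Tool frame: the origin (TCP) lies at the very end of the fingers, on their centre line; the grasp point (between the pads) lies 19 mm behind it; z points along the fingers, y is the direction in which the jaws open and shut (so a half turn about z gives the same grasp; the last joint's range is limited). The gripper opens to 93 mm and grips with 3 to 60 N. Pads are 15 mm wide; open, the fingers measure 128 mm over their backs; the gripper's body (75 mm by 188 mm) begins 65 mm behind the grasp point.
Start: joints at [1.256, 0.615, -0.013, 1.423, 0.008, 1.103, -0.04], TCP at [0.185, -0.623, 0.219] pointing down, gripper open.
Joint ranges: [-3.12, 3.12], [-0.3, 2.06], [-1.34, 1.32], [0.26, 2.42], [-1.36, 4.5], [0.01, 1.98], [-2.84, 2.84]. Speed limits (rad/s): [2.79, 2.79, 3.14, 3.14, 3.14, 3.14, 3.14].

## Interface

Orientations are given as a 3x3 rotation matrix whose columns are the frame's x, y, z axes.
In Python, from workcell import * gives the robot as it stands.
- The arm moves only by the shell command python3 -m inch 'ROWS' [FORCE]. ROWS is a JSON object of lists of equal length, an entry for each row: "delta_rot": the turn, a rotation vector about the world's x, y, z in rad, a list of three; "travel": the shift along the world's x, y, z in cm, a list of three; "claw": the opening, from -1 (shut) to 1 (fully open), so that 0 is half open. A call has exactly 8 rows; each row is the pose to reach, as a shift and turn from the pose measured when the call began; what a row does not reach only later rows make up. A row lasts 1/10 s, in which the tool goes at most 50 mm and 8.59 degrees, less where a joint would pass 70% of its speed; a pose out of reach is approached as far as the arm can. A call with a gripper value outside its range is refused whole. The fingers move at their own pace and stop on an object; FORCE is the grip in N (left out, the last holds). Time passes only in rows, so rows that repeat a pose let the fingers close, or fill a call up. It gives the time, the measured TCP pose, the force and the opening at its end, in the units of the state.
- observe(): the state, without advancing time (a new reading comes with each control period).
- capture(name): name is "scene" or "top" or "wrist"; returns the picture (480x640x3 uint8, blue, green, red); there is no depth.
- get_calibration(name): a dict with "camera_matrix" (3x3 intrinsics, pixels), "D" ([k1, k2, p1, p2, k3] as OpenCV has them; the pictures are not rectified), "R" (3x3) and "t" (3): a world point X has camera coordinates R X + t. Camera axes: x right, y down, z forward; pixel columns grow to the right and rows downward; lengths in m; the calibration is good to about 2 mm. A picture is of the moment at which its call begins: read the wrist's pose just before it. get_calibration takes no time and is no camera call; for the wrist camera it gives the pose at the moment of the call.
- job_done(): hands the job in, once; it reports no verdict.
The state is a dict: "clock": time; "q": joint angles; "qvel": joint speeds; "tau": joint torques, N m; "tool_pos": TCP position; "eef_rot": TCP orientation; "contact_force": force on the tool from outside, world axes, zero at the start; "wrist_torque": the same for the moment, N m; "finger_gap": finger opening in m.
Only numpy, scipy, OpenCV 4.12 (cv2) and the standard library are available. Lean on these libraries where they do the work, as an engineer would, in place of code of your own. Each camera call takes 0.05 s, during which the arm holds its last target. There are 200 camera calls.

## Working session

There is one attempt and no reset: what is moved stays moved. The work goes in short steps, Python scripts to look and compute and a shell command to move; the robot and the scene stay as the last step left them, time stands still between calls to the robot, and variables do not carry over. Pictures are saved under pics/ and viewed, about 8 in all and at most 12, crops included, and the job is handed in when it is done.

```bash
mkdir -p pics
cat > h.py <<'E'
from workcell import *
import numpy as np, cv2, json
def snap(n,f):
    c=get_calibration(n); im=capture(n); cv2.imwrite('pics/'+f+'.png',im)
    json.dump({k:np.array(c[k]).tolist() for k in c if k in('camera_matrix','D','R','t')},open('pics/'+f+'.json','w')); return im
def cal(f): return {k:np.array(v) for k,v in json.load(open('pics/'+f+'.json')).items()}
def ray(f,p):
    c=cal(f); u=cv2.undistortPoints(np.array([[p]],float),c['camera_matrix'],c['D'])[0,0]
    d=c['R'].T@np.r_[u,1]; return -c['R'].T@c['t'].ravel(), d/np.linalg.norm(d)
def onz(f,p,z):
    o,d=ray(f,p); return o+d*(z-o[2])/d[2]
def tri(a,b):
    A=0;B=0
    for f,p in(a,b):
        o,d=ray(f,p);P=np.eye(3)-np.outer(d,d);A=A+P;B=B+P@o
    return np.linalg.solve(A,B)
E
python3 - <<'E'
from h import *
a=snap('scene','s0');b=snap('top','t0');c=snap('wrist','w0')
s=observe();print(s['tool_pos'],s['eef_rot'],s['finger_gap'],s['clock'])
cv2.imwrite('pics/all.png',cv2.resize(np.hstack([a,b]),(800,300)))
E
```

```text
[ 0.18496224 -0.62249236  0.21774449] [[ 9.58573528e-01  2.84844608e-01 -5.82986335e-04]
 [ 2.84845205e-01 -9.58571602e-01  1.92178811e-03]
 [-1.14231625e-05 -2.00823607e-03 -9.99997983e-01]] 0.09280934657961953 0.15
```

View pics/t0.png

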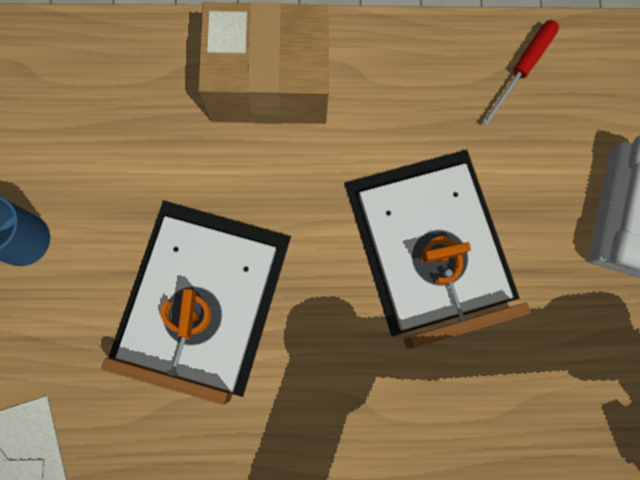

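View pics/s0.png

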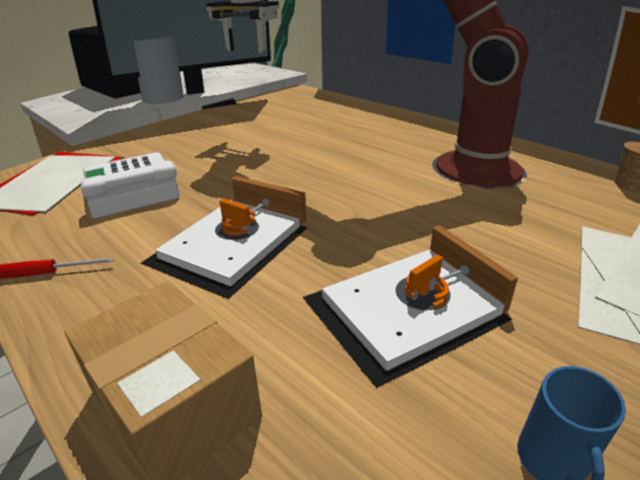

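The top view shows the open half on the right: bar at about (446,252), parallel to its panel, with the gap near (460,315). In the scene view it is the left half, with its bar at about (237,216). The finished half's bar points at its panel. I'll enlarge both views of the open half.

Run:
```python
from h import *
a=cv2.imread('pics/t0.png')[220:350,400:535];b=cv2.imread('pics/s0.png')[175:275,200:310]
f=lambda i:cv2.resize(i,(400,400*i.shape[0]//i.shape[1]))
a,b=f(a),f(b);h=min(len(a),len(b));cv2.imwrite('pics/c0.png',np.hstack([a[:h],b[:h]]))
```

```text
(no output)
```

View pics/c0.png

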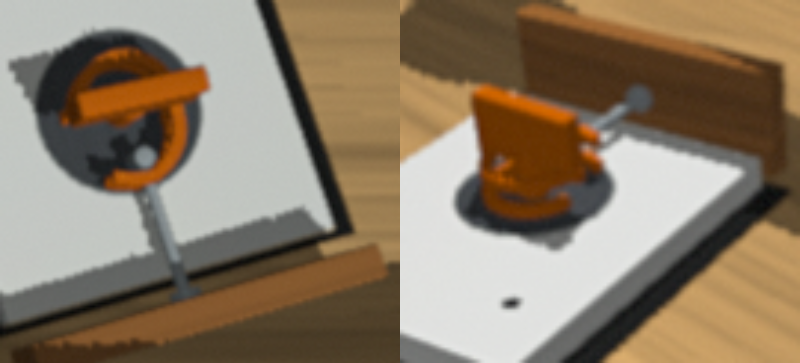

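Run:
```python
from h import *
T=lambda x,y:('t0',(400+x/2.963,220+y/2.963)); S=lambda x,y:('s0',(200+(x-400)/3.636,175+y/3.636))
L=tri(T(77,106),S(579,122));R=tri(T(207,76),S(482,87))
C=(L+R)/2
print('L',L,'R',R,np.linalg.norm(L-R),'C',C,np.linalg.norm(C[:2]),'ang',np.degrees(np.arctan2(*(R-L)[1::-1])))
print('mid',tri(T(142,91),S(530,105)))
# panel top corners at z=.06
A=onz('t0',T(380,248)[1],.06);B=onz('t0',T(15,345)[1],.06);print('panel',A,B,np.degrees(np.arctan2(*(B-A)[1::-1])))
s=observe();R=s['eef_rot'];print('jaw y ang',np.degrees(np.arctan2(R[1,1],R[0,1])))
```

```text
L [ 0.56357604 -0.13564343  0.06468919] R [ 0.57662156 -0.19383179  0.0672922 ] 0.059689589258592815 C [ 0.5700988  -0.16473761  0.06599069] 0.5934232221603567 ang -77.3635405293187
mid [ 0.57007154 -0.16471995  0.06557732]
panel [ 0.50196833 -0.26859583  0.06      ] [ 0.4618829  -0.10646507  0.06      ] 103.88738959565416
jaw y ang -73.45040535953687
```

The bar's top centre comes out at (0.570, -0.165, 0.066), against 0.068 expected, and its length at 59.7 mm against 60. The bar lies at about -76.5°, so the jaw axis needs to go to +13.5°, a yaw of +87°. I'll move above it.

```bash
python3 -m inch '{"travel":[[2.4,2.9,-0.4],[4.8,5.8,-0.8],[7.2,8.6,-1.2],[9.6,11.5,-1.6],[12,14.4,-2],[14.4,17.2,-2.4],[16.8,20,-2.8],[19.2,22.9,-3.2]],"delta_rot":[[0,0,0.1],[0,0,0.2],[0,0,0.3],[0,0,0.4],[0,0,0.5],[0,0,0.6],[0,0,0.7],[0,0,0.8]],"claw":[0,0,0,0,0,0,0,0]}' 20
python3 - <<'E'
from h import *
s=observe();R=s['eef_rot'];p=s['tool_pos'];print(p,'jaw',np.degrees(np.arctan2(R[1,1],R[0,1])),'to go cm',(np.array([.570,-.165,.15])-p)*100,s['q'],s['finger_gap'])
E
```

```text
clock: 0.95
tool_pos: [0.3775, -0.3924, 0.1855]
eef_rot: [[0.46, 0.888, -0.002], [0.888, -0.46, 0.001], [-0.0, -0.002, -1.0]]
contact_force: [0.0, 0.3, -0.3]
finger_gap: 0.0466
[ 0.37753243 -0.39236486  0.18548297] jaw -27.401400127187966 to go cm [19.24675656 22.73648561 -3.54829711] [ 0.92911085  0.49872523 -0.24770647  1.76910312  0.1517642   0.89444166
  0.1366268 ] 0.04663909727455615
```

```bash
python3 -m inch '{"travel":[[2.8,3.3,-0.5],[5.6,6.6,-1],[8.4,9.9,-1.5],[11.2,13.2,-2],[14,16.5,-2.5],[16.8,19.8,-3],[19.2,22.7,-3.5],[19.2,22.7,-3.5]],"delta_rot":[[0,0,0.1],[0,0,0.2],[0,0,0.3],[0,0,0.4],[0,0,0.5],[0,0,0.6],[0,0,0.71],[0,0,0.71]],"claw":[0,0,0,0,0,0,0,0]}'
python3 - <<'E'
from h import *
s=observe();R=s['eef_rot'];print(s['tool_pos'],'jaw',np.degrees(np.arctan2(R[1,1],R[0,1])),s['q'])
im=snap('wrist','w1')
c=cal('w1')
b=R@[1,0,0]
for P in [(.57,-.165,.067),np.array([.57,-.165,.067])+.03*b,np.array([.57,-.165,.067])-.03*b]:
    print(cv2.projectPoints(np.array([P],float),cv2.Rodrigues(c['R'])[0],c['t'],c['camera_matrix'],c['D'])[0].ravel())
E
```

```text
clock: 1.75
tool_pos: [0.5726, -0.1578, 0.1499]
eef_rot: [[-0.241, 0.971, -0.0], [0.971, 0.241, 0.005], [0.005, 0.001, -1.0]]
contact_force: [-0.2, 0.2, -0.6]
finger_gap: 0.0462
[ 0.57255396 -0.15775108  0.14985063] jaw 13.931312528871615 [ 0.49931815  0.63387333 -0.43200555  1.6673249   0.3125104   0.910759
  0.19098526]
[315.68602697 251.21427556]
[315.53081067 207.46120316]
[315.83034962 292.17389711]
```

View pics/w1.png

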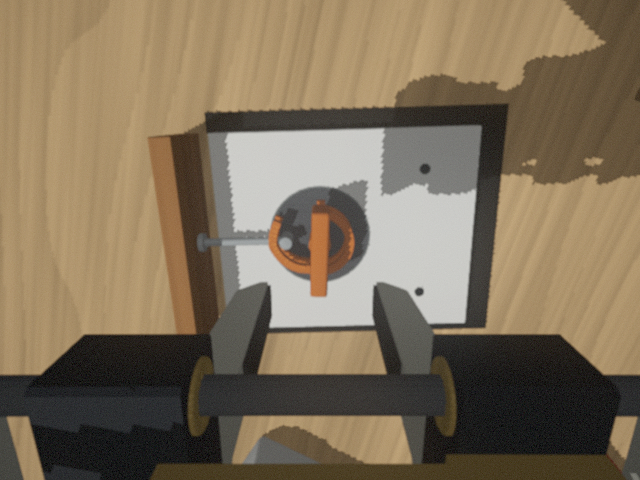

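The wrist picture shows the bar from (320,205) to (318,296), centred at about (319,251). I predicted (316,251), so they agree within about 2 mm, and the bar lines up with the jaws. I'll check the settled pose, since the last call ended a few mm off.

Run:
```python
from h import *
print(onz('w1',(319,251),.067))
s=observe();R=s['eef_rot'];print(s['tool_pos'],'jaw',np.degrees(np.arctan2(R[1,1],R[0,1])),s['qvel'],s['clock'])
```

```text
[ 0.57211934 -0.16431766  0.067     ]
[ 0.57066812 -0.16175609  0.14984905] jaw 13.596377154497308 [ 0.05213032 -0.01847084  0.07514341  0.01842733  0.01676622  0.01275727
 -0.00460803] 1.8
```

```bash
python3 -m inch '{"travel":[[0,-0.2,-1.5],[0.05,-0.3,-3.5],[0.05,-0.3,-5.5],[0.05,-0.3,-7.5],[0.05,-0.3,-9.3],[0.05,-0.3,-10.3],[0.05,-0.3,-10.6],[0.05,-0.3,-10.6]],"delta_rot":[[0,0,0],[0,0,0],[0,0,0],[0,0,0],[0,0,0],[0,0,0],[0,0,0],[0,0,0]],"claw":[0,0,0,0,0,0,0,0]}'
python3 - <<'E'
from h import *
snap('wrist','w2')
s=observe();R=s['eef_rot'];print(s['tool_pos'],'jaw',np.degrees(np.arctan2(R[1,1],R[0,1])),s['contact_force'],s['clock'])
E
```

```text
clock: 2.6
tool_pos: [0.5709, -0.1655, 0.0439]
eef_rot: [[-0.234, 0.972, -0.003], [0.972, 0.234, 0.001], [0.002, -0.002, -1.0]]
contact_force: [0.3, 0.7, -0.2]
finger_gap: 0.0466
[ 0.57140915 -0.16533121  0.04441944] jaw 13.5445132844063 [ 0.90202328 -0.35219575 -0.89591151] 2.65
```

View pics/w2.png

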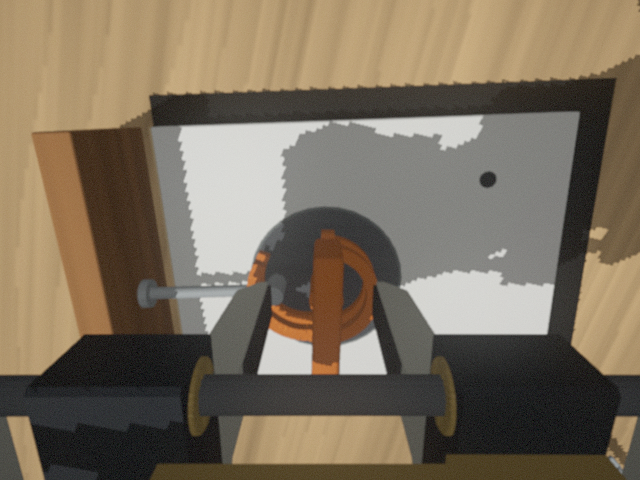

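The bar sits between the fingers, its centre near column 328 and the jaw centre near 322, so it is 1–2 mm towards +x. I'll nudge by 1 mm and close.

```bash
python3 -m inch '{"travel":[[0.1,0,0],[0.1,0,0],[0.1,0,0],[0.1,0,0],[0.1,0,0],[0.1,0,0],[0.1,0,0],[0.1,0,0]],"delta_rot":[[0,0,0],[0,0,0],[0,0,0],[0,0,0],[0,0,0],[0,0,0],[0,0,0],[0,0,0]],"claw":[-0.4,-0.8,-1,-1,-1,-1,-1,-1]}' 45
python3 - <<'E'
from h import *
s=observe();R=s['eef_rot'];print(s['tool_pos'],'jaw',np.degrees(np.arctan2(R[1,1],R[0,1])),s['contact_force'],s['wrist_torque'],s['finger_gap'])
E
```

```text
clock: 3.45
tool_pos: [0.5729, -0.1652, 0.0446]
eef_rot: [[-0.234, 0.972, -0.0], [0.972, 0.234, 0.001], [0.001, -0.0, -1.0]]
contact_force: [1.3, 0.4, -0.8]
finger_gap: 0.0115
[ 0.57293892 -0.16518683  0.04460006] jaw 13.551449204270648 [ 1.31307853  0.43734581 -0.78070091] [ 0.02660184 -0.36862514 -0.02220284] 0.011453367960464604
```

It is gripped: the gap is 11.5 mm and the side force is small. Now turning clockwise.

```bash
python3 -m inch '{"travel":[[0,0,0],[0,0,0],[0,0,0],[0,0,0],[0,0,0],[0,0,0],[0,0,0],[0,0,0]],"delta_rot":[[0,0,-0.08],[0,0,-0.16],[0,0,-0.24],[0,0,-0.32],[0,0,-0.4],[0,0,-0.48],[0,0,-0.56],[0,0,-0.64]],"claw":[-1,-1,-1,-1,-1,-1,-1,-1]}' 45
python3 - <<'E'
from h import *
s=observe();R=s['eef_rot'];print(s['tool_pos'],'jaw',np.degrees(np.arctan2(R[1,1],R[0,1])),s['contact_force'],s['wrist_torque'],s['finger_gap'])
E
```

```text
clock: 4.25
tool_pos: [0.5733, -0.1653, 0.0446]
eef_rot: [[0.394, 0.919, 0.001], [0.919, -0.394, 0.001], [0.001, 0.001, -1.0]]
contact_force: [1.3, -0.7, -0.0]
finger_gap: 0.0115
[ 0.57330201 -0.16528785  0.04459832] jaw -23.220159341497364 [ 1.34195542 -0.6572315  -0.04222329] [-0.16422786 -0.33796663  0.22789847] 0.011494519352344997
```

```bash
python3 -m inch '{"travel":[[0,0,0],[0,0,0],[0,0,0],[0,0,0],[0,0,0],[0,0,0],[0,0,0],[0,0,0]],"delta_rot":[[0,0,-0.1],[0,0,-0.2],[0,0,-0.3],[0,0,-0.4],[0,0,-0.5],[0,0,-0.6],[0,0,-0.66],[0,0,-0.7]],"claw":[-1,-1,-1,-1,-1,-1,-1,-1]}' 45
python3 - <<'E'
from h import *
s=observe();R=s['eef_rot'];print(s['tool_pos'],'jaw',np.degrees(np.arctan2(R[1,1],R[0,1])),s['contact_force'],s['wrist_torque'],s['finger_gap'])
E
```

```text
clock: 5.05
tool_pos: [0.5736, -0.1655, 0.0446]
eef_rot: [[0.894, 0.448, 0.002], [0.448, -0.894, -0.001], [0.002, 0.002, -1.0]]
contact_force: [0.6, -0.7, -0.3]
finger_gap: 0.0121
[ 0.57361156 -0.16554947  0.04461438] jaw -63.408418840072166 [ 0.59637405 -0.73173032 -0.25715529] [-0.15774056 -0.27967396  0.0789098 ] 0.012087079747943295
```

```bash
python3 -m inch '{"travel":[[0,0,0],[0,0,0],[0,0,0],[0,0,0],[0,0,0],[0,0,0],[0,0,0],[0,0,0]],"delta_rot":[[0,0,-0.02],[0,0,-0.04],[0,0,-0.06],[0,0,-0.07],[0,0,-0.08],[0,0,-0.09],[0,0,-0.1],[0,0,-0.1]],"claw":[-1,-1,-1,-1,-1,-1,-1,-1]}' 45
python3 - <<'E'
from h import *
s=observe();R=s['eef_rot'];print(s['tool_pos'],'jaw',np.degrees(np.arctan2(R[1,1],R[0,1])),s['contact_force'],s['wrist_torque'],s['finger_gap'])
E
```

```text
clock: 5.85
tool_pos: [0.5736, -0.1656, 0.0446]
eef_rot: [[0.934, 0.357, 0.002], [0.357, -0.934, -0.001], [0.002, 0.002, -1.0]]
contact_force: [0.7, -1.1, -0.3]
finger_gap: 0.0119
[ 0.57364269 -0.16555122  0.04462118] jaw -69.09038565847212 [ 0.69797299 -1.07772346 -0.33447572] [-0.23092702 -0.12751045  0.98221092] 0.011945647450833045
```

The wrist torque has jumped to 0.98 Nm after about 82° of turn, so the cam is at its hard stop. Now open and lift.

```bash
python3 -m inch '{"travel":[[0,0,0],[0,0,0],[0,0,0],[0,0,0],[0,0,0],[0,0,1],[0,0,3],[0,0,6]],"delta_rot":[[0,0,0],[0,0,0],[0,0,0],[0,0,0],[0,0,0],[0,0,0],[0,0,0],[0,0,0]],"claw":[0,0,0,0,0,0,0,0]}' 20
python3 -m inch '{"travel":[[0,0,3],[0,0,6],[0,0,9],[1,0,10],[4,0,10],[8,0,10],[12,0,10],[12,0,10]],"delta_rot":[[0,0,0],[0,0,0],[0,0,0],[0,0,0],[0,0,0],[0,0,0],[0,0,0],[0,0,0]],"claw":[0,0,0,0,0,0,0,0]}'
python3 - <<'E'
from h import *
a=snap('top','t1');b=snap('scene','s1')
f=lambda i:cv2.resize(i,(400,300))
cv2.imwrite('pics/c1.png',np.vstack([np.hstack([f(a[210:375,385:605]),f(b[165:285,190:350])]),np.hstack([f(a[250:430,80:320]),f(b[210:360,330:530])])]))
E
```

```text
clock: 6.65
tool_pos: [0.5725, -0.1652, 0.1045]
eef_rot: [[0.934, 0.357, -0.001], [0.357, -0.934, -0.0], [-0.001, -0.0, -1.0]]
contact_force: [0.7, -0.2, 0.3]
finger_gap: 0.0468
clock: 7.45
tool_pos: [0.6961, -0.1632, 0.2031]
eef_rot: [[0.933, 0.359, 0.001], [0.359, -0.933, 0.001], [0.001, -0.001, -1.0]]
contact_force: [-0.8, 0.7, -1.4]
finger_gap: 0.0464
```

View pics/c1.png

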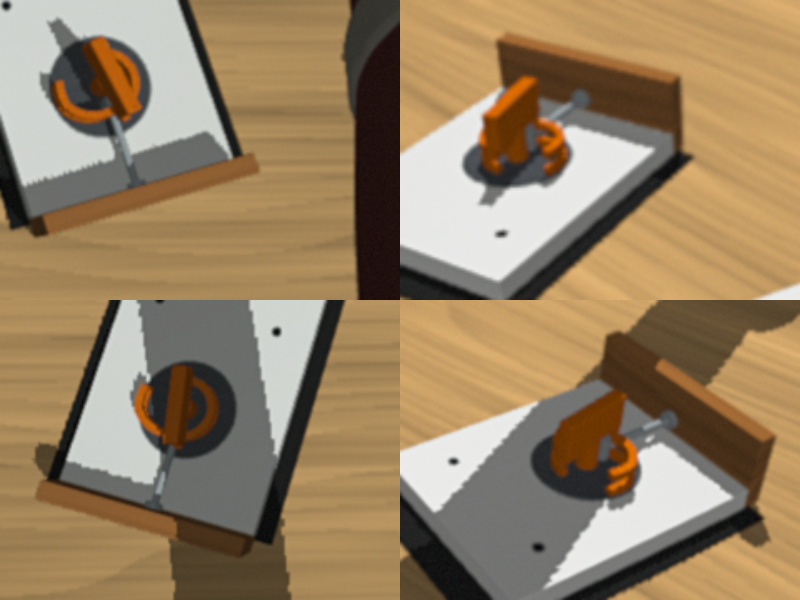

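The picture shows the bar (crop pixels (97,38) to (130,115)) pointing at the panel. It lies about 24° off the image vertical, which is what 80° of turn should give. The gap is closed along the whole edge, and the finished half is unchanged.

```bash
python3 -c "
from workcell import *
print(observe()['qvel']); print(job_done())"
```

```text
[ 0.0116069  -0.03552949  0.01484577  0.04136308  0.00373891 -0.00517728
  0.00017069]
the job is handed in; nothing more can be done
None
```

I tightened the cam lock on the half with the gap and handed the job in at about 7.5 s. I gripped the orange wing and turned it clockwise until it hit its hard stop. The hand had turned about 82.6° by then, against 80° for a full turn. The extra is probably give in the grip and arm. Wrist torque rose to 0.98 Nm at the stop.

I then opened the gripper, lifted clear and moved away, so the robot was touching nothing.

- **Panel:** The last top and scene pictures show the bar pointing at the panel and the gap closed along the whole edge. I judged this by eye and did not measure the remaining gap.
- **Finished half:** It looks unchanged.
- **Forces:** Every force reading I took was under 2 N.
- **Disagreements:** The first two-view position of the bar was about 3 mm off in x from where the grip settled. It measured 66 mm high against the stated 68 mm. Neither affected the grip.

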